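# Fit the jar funnel and send the jar under the filler

## Task

Get the jar ready for filling: lift the steel funnel off its hook on the utensil rack (the flat skimmer stays hanging), set it down on the chopping board and let go, then take it again and seat it upright, spout down, in the mouth of the open jar on the filler's carriage, and let go of it again. Only then slide the carriage (it has an upright handle) all the way to its stop under the filler spout, with the funnel still seated. Leave the other things where they are.

Things in the scene. Friction and masses are not known exactly. Their poses are not given: they have to be found in the camera images.
- funnel: Steel jar funnel, 90 g. Origin: centre of spout's open end; z runs along the axis to the mouth (up when standing on its spout). Outside: spout 44 mm dia, z 0-26 mm; cone to 64 mm dia, z 26-40; rim band 64 mm dia, z 40-52. Handle tab 26 mm wide (y), 5 thick, 52 long leaves the rim at x -31, z 46 mm towards -x, rising 25 deg. Hanging, it is turned +62 deg about its y from standing, +x as the rack's.
- funnel_slot (a point): Centre of the 12 x 24 mm hook slot in the funnel's tab, 18 mm from the tab's end, at x -62, z 60 mm in the funnel's frame. Hanging, the tab points up (within 5 deg), the mouth faces the rack's post, away from the robot. The tab's long edges (26 mm apart) can be gripped from above, a finger either side of the hook. The rim begins 34 mm below this point.
- funnel_rim (a point): Point on the funnel's axis at mid-height of its rim band, 46 mm above the spout's end. The 64 mm rim can be gripped here from above when the funnel stands on its spout. Set down leaning by up to about 20 deg it falls upright onto its spout.
- rack: Utensil rack, fixed: steel foot 120 x 100 mm, one 14 mm post 75 mm behind (+x of) the hooks and a 12 mm cross bar along y, 191 mm high, with two hooks 130 mm apart pointing to the rack's -x (towards the robot). Origin on the table midway below the hooks' low points. Funnel and skimmer hang on either hook, in the rack's own yaw.
- hook_left (a point): Low point of the left (+y) hook's 7 mm bar, on its axis, 180 mm above the table. The bar rises gently to the cross bar (+x) and turns up to a round tip 12 mm to -x, its top 11.5 mm above this point. The 24 mm slots pass over it if raised straight up by 9 to 15 mm (no more: then the slot's lower end meets the bar) and drawn to -x.
- hook_right (a point): The same point of the right (-y) hook.
- board: Wooden chopping board 190 x 220 x 18 mm (x, y, z), fixed, origin at the centre of its underside; its top is 18 mm above the table.
- filler: Filling station, fixed: white track along its y (y -305 to +55 mm, 80 mm wide); past its +y end a column with an arm, a clear hopper (90 mm dia, up to 307 mm high, centred at y +85 mm) and a steel spout over the filling place. Origin on the table below the spout: the jar's axis when the carriage is at its stop.
- spout (a point): Lower end of the filler's spout, 146.5 mm above the table: about 20 mm above the rim of a seated funnel at the stop, so the funnel cannot be put in there.
- carriage (a joint): Position in m of the jar carriage along the filler's +y: 0 at the far end from the spout, 0.15 m at the stop under the spout. It starts between 0 and 0.04. Sliding friction about 2 N, no spring; it stays where it is left. Carriage plate 70 mm wide, its top 26 mm above the table.
- jar_mouth (a point): Centre of the open jar's mouth, at the rim, 106 mm above the table. The clear glass jar (64 mm dia, 80 mm high, mouth 52 mm inside, 58 mm outside) is fixed on the carriage. A seated funnel's cone rests on the mouth's inner edge, spout end about 32 mm below the rim.
- carriage_handle (a point): Point on the axis of the carriage's upright wooden handle, 69 mm above the table, 120 mm from the jar's axis to the filler's -y: 16 mm post with a 21 mm ball on top, top 100 mm above the table. Can be gripped from above at this point; a funnel tab pointing at the handle would be in the gripper's way.
- skimmer_disc (a point): Bystander: centre of the disc (68 mm diameter, 5 mm thick, perforated) of the flat steel skimmer that hangs on the other hook by a tab like the funnel's.
- stopper: Bystander: cork stopper, 28 mm diameter, 26 mm high, on the board's far left corner.
- preserve_jar: Bystander: closed glass jar, 72 mm diameter, 105 mm high, with a lid; origin under its centre.
- spice_jar: Bystander: small closed jar, 44 mm diameter, 70 mm high; origin under its centre.
- bowl: Bystander: white bowl, 104 mm diameter, 40 mm high; origin under its centre.
- spoon: Bystander: wooden spoon lying on the table.
- mug: Bystander: white mug, 76 mm diameter, 85 mm high; origin under its centre.
There are look-alikes about, which are no part of the job. Of the things like the rack, leave any that is pink; of the rest the smaller one is meant.

How it is judged:
On the way, in this order (a step that is already met when the one before it is completed fails the run):
1. the funnel is off its hook: its slot is more than 60 mm from both hooks (distance between funnel_slot and hook_left above 0.06 m and distance between funnel_slot and hook_right above 0.06 m), for 0.1 s.
2. the funnel rests on the chopping board and the gripper has let go of it (contact force between funnel and board above 0.2 N and contact force between each of the arm, the fingers and funnel below 0.05 N and linear speed of funnel below 0.03 m/s), for 0.2 s.
3. the funnel is seated in the jar's mouth, upright, spout down, and released (horizontal distance between funnel and jar_mouth below 0.008 m and z of funnel in the frame of jar_mouth below -0.025 m and angle between funnel's own z axis and vertical below 0.12 rad and contact force between the fingers and funnel below 0.05 N), for 0.2 s.
4. the carriage is at its stop under the spout (value of joint carriage above 0.145 m), for 0.2 s.
At the end, for the whole second after the job is handed in: The carriage is at its stop (within 5 mm), and the funnel sits at rest in the jar's mouth: its spout end within 8 mm of the jar's axis sideways and at least 25 mm below the jar's rim, its axis within 0.12 rad of vertical (value of joint carriage above 0.145 m and horizontal distance between funnel and jar_mouth below 0.008 m and z of funnel in the frame of jar_mouth below -0.025 m and angle between funnel's own z axis and vertical below 0.12 rad and linear speed of funnel below 0.02 m/s); the robot touches nothing.
It fails at once if the skimmer is moved by more than 50 mm (distance of skimmer_disc from where it was at the start of the episode above 0.05 m).
It fails at once if a bystander (stopper, closed jars, bowl, spoon, mug) is moved by more than 30 mm (distance of any of stopper, preserve_jar, spice_jar, bowl, spoon, mug from where it was at the start of the episode above 0.03 m).
It also fails if it takes over 72 s, if anything falls off the work surface, if the arm or the gripper's body presses on something with over 40 N, if the wrist force passes 120 N, or if a joint passes its speed limit or range.

## Robot

A 7-joint arm with a two-finger parallel gripper is mounted at the origin on the work surface. World frame = base frame: x ahead of the robot, y to its left, z up, the work surface at z = 0. Lengths are in m, angles in rad, forces in N, time in s.
With the tool pointing down it reaches from about 0.4 to 0.85 m from the base axis. Payload 10.4 kg.
Tool frame: the origin (TCP) lies between the finger pads; the fingertips stand 19 mm ahead of it and the grasp point (between the pads) is the TCP (manip.tips_ahead is the distance from the TCP to the fingertips, in m); z points along the fingers, y is the line along which they close (so a half turn about z gives the same grasp; the last joint's range is limited). The gripper opens to 85 mm and grips with 20 to 120 N. Pads are 22 mm wide; open, the fingers measure 114 mm over their backs; the gripper's body (76 mm by 85 mm) begins 54 mm behind the grasp point. The pads swing forward as they close: fully open they stand 13 mm farther back than shut.
Start: joints at [1.217, 0.332, -0.065, 1.46, 0.022, 1.35, -0.088], TCP at [0.203, -0.591, 0.25] pointing down, gripper open.
Joint ranges: [-2.6, 2.6], [-0.5, 2.12], [-1.47, 1.34], [0.16, 2.42], [-1.27, 4.41], [0.06, 2.06], [-2.6, 2.6]. Speed limits (rad/s): [2.22, 2.22, 2.79, 2.79, 3.14, 3.14, 3.14].

## Interface

Orientations are given as a unit quaternion [x, y, z, w].
In Python, from workcell import manip, viewer gives the robot as it stands.
- The arm moves only by the tool arm_command, never from a script. Its argument "series" is text: rows parted by semicolons, each of 5 numbers parted by spaces: the closure, from 0 (fully open) to 1 (shut), then the shift along the tool's x, y, z normalised to -1 to 1, where 1 is 0.4 m, then the turn about the tool's z normalised to -1 to 1, where 1 is 180 degrees. In form: jaw tx ty tz spin; .... A call has exactly 10 rows; each row shifts and turns the commanded pose from where the row before left it, along the tool's axes as they then stand; what a row does not reach is not made up. A row lasts 1/8 s, in which the tool goes at most 62.5 mm and 10.7 degrees, less where a joint would pass 70% of its speed; a pose out of reach is approached as far as the arm can. A call with a number of a shift or a turn outside -1 to 1 is refused whole. A call with a gripper value outside its range is refused whole. The fingers move at their own pace and stop on an object; "newtons" is the grip in N (left out, the last holds). Time passes only in rows, so rows that do not move let the fingers close, or fill a call up. It gives the time, the measured TCP pose, the force, the opening and the grip force at its end, in the units of the state.
- manip.get_obs(): the state, without advancing time (a new reading comes with each control period).
- viewer.camera(name): name is "side" or "top"; returns a dict with "pixels" (420x560x3 uint8, red, green, blue), "intrinsics" (3x3 intrinsics, pixels), "extrinsics" (4x4, takes a point from world to camera coordinates). Camera axes: x right, y up, looking along -z (the intrinsics and any distortion apply to the point x, -y, -z); pixel columns grow to the right and rows downward; lengths in m; the calibration is good to about 2 mm. A picture is of the moment at which its call begins. There is no depth.
- manip.hand_in(): hands the job in; it is judged then, once.
The state is a dict: "clock": time; "joint_pos": joint angles; "joint_velocities": joint speeds; "tau": joint torques, N m; "position": TCP position; "ee_rot": TCP orientation; "ft_force": force on the tool from outside, world axes, zero at the start; "torque": the same for the moment, N m; "grip_width": opening from 0.0 (shut) to 1.0 (fully open); "grasp_force": force on a finger pad.
Only numpy, scipy, OpenCV 4.12 (cv2) and the standard library are available. Lean on these libraries where they do the work, as an engineer would, in place of code of your own. Each camera call takes 0.05 s, during which the arm holds its last target. There are 200 camera calls.

## Working session

There is one attempt and no reset: what is moved stays moved. The work goes in short steps, Python scripts to look and compute and a tool call to move; the robot and the scene stay as the last step left them, time stands still between calls to the robot, and variables do not carry over. Pictures are saved under pics/ and viewed, at most 10 in all, crops included, and the job is handed in when it is done.

Besides the shell and the picture viewer there is one more tool, called after ">>>" by a JSON object that holds its "fn" and its "kwargs", one argument or row to a line. arm_command: Moves the arm, as the interface text tells. Scaled input: -1 to 1 covers 0.4 m each way for a shift and 180 degrees each way for a turn. Its arguments: {"type":"object","properties":{"series":{"type":"string"},"newtons":{"type":"number"}},"required":["series"]}

```bash
mkdir -p pics; cat > h.py <<'E'
import numpy as np, cv2
from workcell import manip, viewer
def snap(n,f):
    c=viewer.camera(n); cv2.imwrite(f'pics/{f}.png',c['pixels'][:,:,::-1]); np.savez(f'pics/{f}.npz',K=c['intrinsics'],E=c['extrinsics']); return c
def ray(f,u,v):
    d=np.load(f'pics/{f}.npz');K,E=d['K'],d['E']
    x=np.linalg.solve(K,[u,v,1.]); x=np.array([x[0],-x[1],-x[2]])
    R,t=E[:3,:3],E[:3,3]; return -R.T@t, R.T@x
def at(f,u,v,z):
    o,r=ray(f,u,v); return o+r*(z-o[2])/r[2]
def proj(f,p):
    d=np.load(f'pics/{f}.npz');K,E=d['K'],d['E']
    q=E[:3,:3]@np.array(p)+E[:3,3]; q=K@[q[0],-q[1],-q[2]]; return q[:2]/q[2]
def tri(*a):
    A=np.zeros((3,3));b=np.zeros(3)
    for f,u,v in a:
        o,r=ray(f,u,v);r=r/np.linalg.norm(r);M=np.eye(3)-np.outer(r,r);A+=M;b+=M@o
    return np.linalg.solve(A,b)
E
python3 - <<'E'
from h import *
for n in('side','top'):
    c=snap(n,n+'0'); print(n,c.keys(),c['intrinsics'],c['extrinsics'])
    cv2.imwrite(f'pics/{n}0b.png',cv2.resize(c['pixels'][:,:,::-1],(800,600),interpolation=cv2.INTER_CUBIC))
o=manip.get_obs();print(o)
E
```

```text
side dict_keys(['pixels', 'intrinsics', 'extrinsics']) [[379.09667943   0.         276.36630252]
 [  0.         379.09667943 213.98047662]
 [  0.           0.           1.        ]] [[-0.68445741 -0.72903116 -0.00562365  0.26633293]
 [ 0.46364476 -0.44122395  0.7683456  -0.35639035]
 [-0.56262917  0.52329247  0.64001048 -0.8366648 ]
 [ 0.          0.          0.          1.        ]]
top dict_keys(['pixels', 'intrinsics', 'extrinsics']) [[395.62425214   0.         273.13723382]
 [  0.         395.62425214 208.88173508]
 [  0.           0.           1.        ]] [[-0.00992524 -0.99994828  0.00221764 -0.07886729]
 [ 0.99768546 -0.00975353  0.06729488 -0.45973084]
 [-0.06726977  0.00288042  0.99773067 -1.35766933]
 [ 0.          0.          0.          1.        ]]
{'clock': 0.1, 'joint_pos': array([ 1.21734635,  0.3328052 , -0.06468468,  1.46081439,  0.02157826,
        1.34986156, -0.08849752]), 'joint_velocities': array([ 3.90544711e-05, -1.00410616e-03, -8.49774764e-04, -1.53446225e-03,
       -6.51822296e-04, -6.38822045e-04, -2.70476827e-04]), 'tau': array([ 1.88979895e-03, -6.26745272e+01,  4.95615334e-02, -3.92433715e+01,
        1.63145590e-02,  6.92159883e-03, -5.90821583e-05]), 'position': array([ 0.20293601, -0.59083854,  0.24961809]), 'ee_rot': array([ 9.86348159e-01,  1.64672256e-01, -1.15380704e-04, -5.85922822e-04]), 'ft_force': array([-0.08609623, -0.20388267,  0.34120098]), 'torque': array([ 0.02681549, -0.01331264, -0.04575747]), 'grasp_force': 0.0, 'grip_width': 0.9998044038066258}
```

View pics/side0b.png

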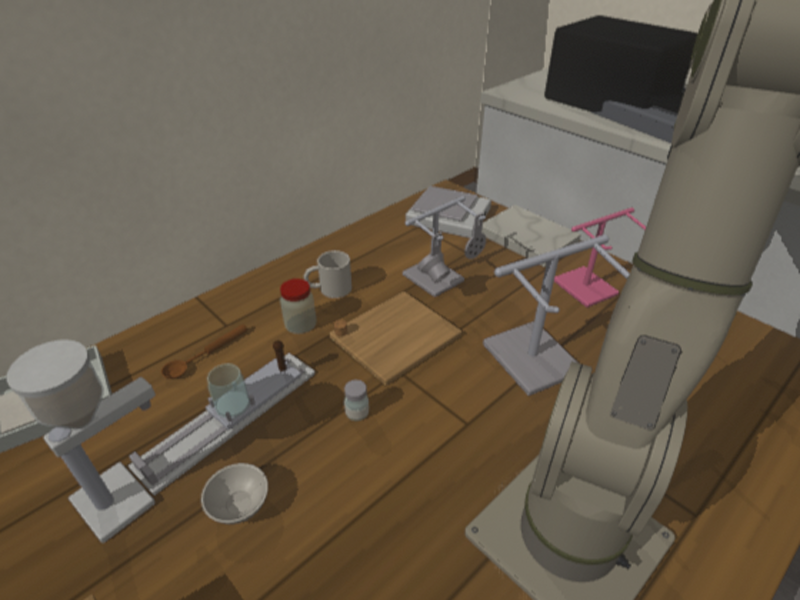

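View pics/top0b.png

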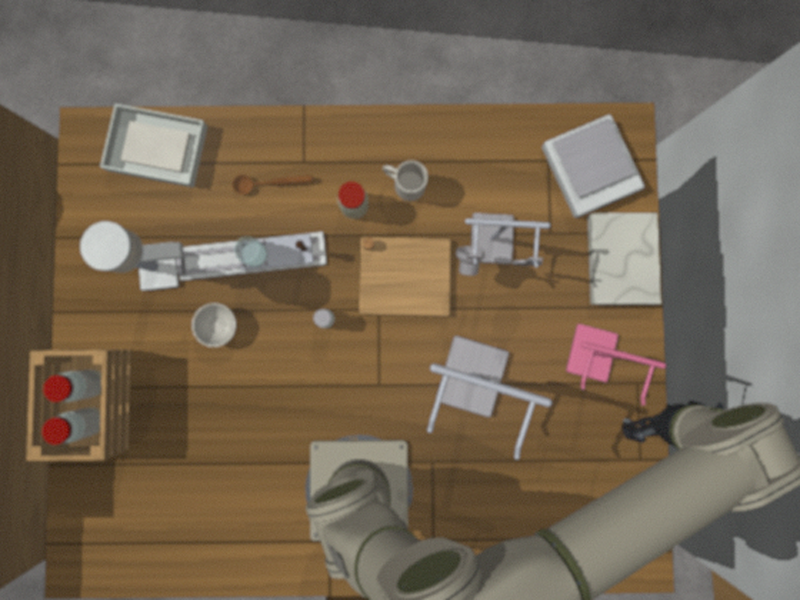

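The top view (800x600) shows the small grey rack at (490,235) with the funnel on its left hook at (468,258). The board is at (405,275), the jar at (252,250), the handle at about (302,245) and the hopper at (110,245). I need enlarged crops to measure from.

```bash
python3 - <<'E'
from h import *
def crop(f,u0,v0,w,h,s): 
    im=cv2.imread(f'pics/{f}.png')[v0:v0+h,u0:u0+w]
    im=cv2.resize(im,None,fx=s,fy=s,interpolation=cv2.INTER_CUBIC)
    for k in range(0,w,10): cv2.putText(im,str(u0+k),(k*s,8),0,.3,(0,255,255),1) if k%20==0 else 0; im[::4,k*s]=(0,255,255)
    for k in range(0,h,10): cv2.putText(im,str(v0+k),(0,k*s+4),0,.3,(0,255,255),1); im[k*s,::4]=(0,255,255)
    return im
def put(a,b): 
    H=max(a.shape[0],b.shape[0]); return np.hstack([cv2.copyMakeBorder(x,0,H-x.shape[0],0,0,0) for x in(a,b)])
cv2.imwrite('pics/c1.png',put(crop('top0',310,140,85,60,5),crop('side0',275,130,75,80,5)))
cv2.imwrite('pics/c2.png',np.vstack([crop('top0',60,150,190,60,4),crop('side0',80,215,190,85,4)]))
E
```

```text
(no output)
```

View pics/c1.png

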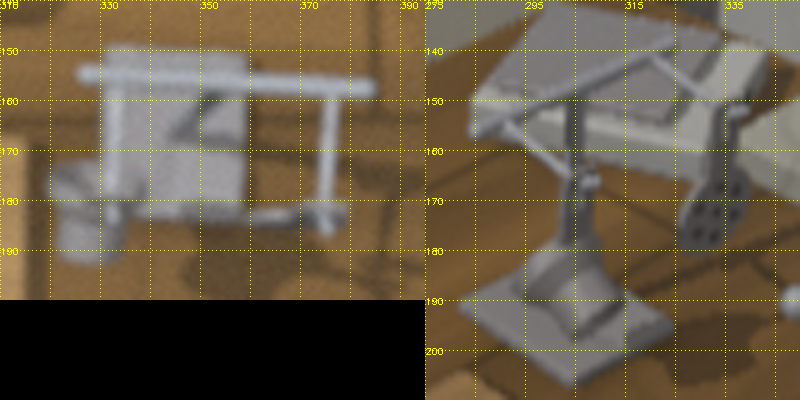

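View pics/c2.png

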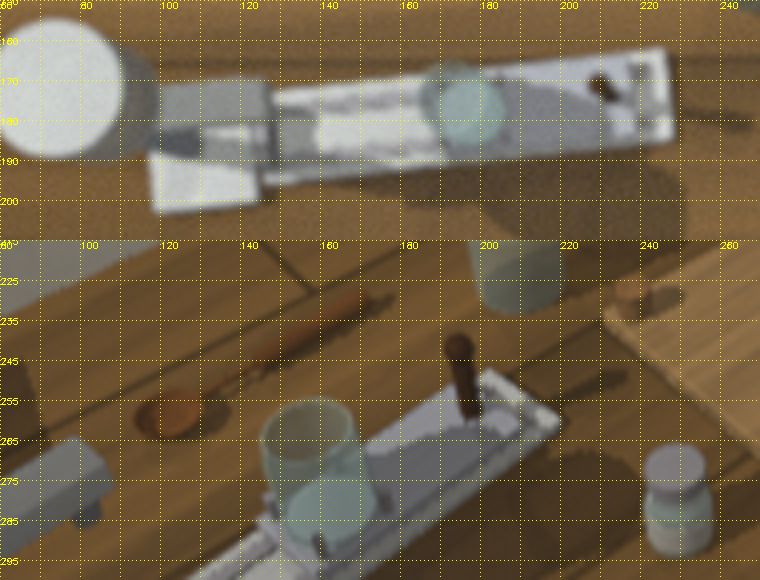

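```bash
cat > m.py <<'E'
from h import *
np.set_printoptions(precision=4,suppress=True)
a,b=at('top0',326.5,154.5,.191),at('top0',384,158,.191); print('bar',a,b,np.linalg.norm(a-b),'yaw',np.degrees(np.arctan2(*( (b-a)[[0,1]]*[1,-1]))))
print('tri bar end',tri(('top0',326.5,154.5),('side0',284.5,156)))
print('hookL root/tip',at('top0',333,157,.191),at('top0',333,185,.189)); print('hookR',at('top0',375,158,.191),at('top0',375.2,186.5,.19))
print('tip tri R',tri(('top0',375.2,186),('side0',338,151)),'L',tri(('top0',333,184),('side0',308.5,166)))
print('foot c',[at('top0',*q,.008)[:2] for q in((331,149),(359,150),(359,184),(331,182.5))])
print('board',[at('top0',*q,.018)[:2] for q in((252,166),(316,167),(315,220),(251,219))])
print('jar tri',tri(('top0',172,173),('side0',156.5,262)),'top@106',at('top0',172,173,.106), 'base',at('top0',177,178,.03))
print('ball tri',tri(('top0',207.5,171),('side0',193,241.5)),at('top0',207.5,171,.09))
print('track',[at('top0',*q,.02)[:2] for q in((224,162),(227,185),(130,173),(126,196))])
print('spout tri',at('side0',102,288,.1465))
E
python3 m.py
```

```text
bar [ 0.6121 -0.2476  0.191 ] [ 0.5996 -0.4231  0.191 ] 0.17594917763684637 yaw -4.067151696679741
tri bar end [ 0.613  -0.2475  0.1887]
hookL root/tip [ 0.6042 -0.2673  0.191 ] [ 0.5183 -0.2659  0.189 ]
hookR [ 0.5998 -0.3956  0.191 ] [ 0.5124 -0.3941  0.19  ]
tip tri R [ 0.5156 -0.3931  0.1889] L [ 0.5237 -0.265   0.1852]
foot c [array([ 0.6691, -0.2896]), array([ 0.6646, -0.3883]), array([ 0.5439, -0.3854]), array([ 0.5502, -0.2873])]
board [array([ 0.6095, -0.0111]), array([ 0.6038, -0.2345]), array([ 0.4188, -0.2278]), array([ 0.4244, -0.0065])]
jar tri [0.5738 0.2463 0.0997] top@106 [0.5733 0.2454 0.106 ] base [0.568  0.2473 0.03  ]
ball tri [0.5811 0.132  0.0911] [0.5814 0.1323 0.09  ]
track [array([0.6241, 0.0863]), array([0.5433, 0.076 ]), array([0.5886, 0.4132]), array([0.5083, 0.4259])]
spout tri [0.5407 0.3888 0.1465]
```

The funnel hangs on the left hook, near (0.534, -0.267), with the rack yawed about -2.5°. I'll first lift clear of the large rack and move across, then refine the measurements.

>>> {"fn": "arm_command", "kwargs": {
  "series": "0 0 0 -0.125 0.04; 0 0 0 -0.125 0.04; 0 0 0 -0.125 0.04; 0 0.0625 -0.14 0 0; 0 0.0625 -0.14 0 0; 0 0.0625 -0.14 0 0; 0 0.0625 -0.14 0 0; 0 0.0625 -0.14 0 0; 0 0.0625 -0.14 0 0; 0 0.0625 -0.14 0 0",
  "newtons": 30
}}

```text
clock: 1.35
position: [0.3963, -0.2056, 0.4002]
ee_rot: [1.0, -0.023, -0.0, 0.0]
ft_force: [0.2, -0.8, 0.7]
grip_width: 1.001
grasp_force: 0.0
```

```bash
cat > m2.py <<'E'
from h import *
from scipy.optimize import least_squares
from scipy.spatial.transform import Rotation as R
np.set_printoptions(precision=4,suppress=True)
# rack fit: x,y,yaw
def rk(p,q): c,s=np.cos(p[2]),np.sin(p[2]); return [p[0]+c*q[0]-s*q[1],p[1]+s*q[0]+c*q[1],q[2]]
obs=[('top0',333,185,(-.0150,.065,.189)),('top0',375.2,186.5,(-.015,-.065,.189)),('side0',338,151,(-.012,-.065,.1905)),('side0',308.5,166,(-.012,.065,.187))]
bar=[('top0',325.6,154.6),('top0',385.2,157.6),('side0',284,156)]
bl=.176/2
obs+=[(f,u,v,(.075,y*bl,.191)) for (f,u,v),y in zip(bar,(1,-1,1))]
f=lambda p:np.concatenate([proj(o[0],rk(p,o[3]))-o[1:3] for o in obs])
r=least_squares(f,[.531,-.332,-.04]);print('rack',r.x,np.degrees(r.x[2]));print(f(r.x).reshape(-1,2))
print('hookL',rk(r.x,(0,.065,.18)))
j=tri(('top0',174.2,174.5),('side0',157,262));h=tri(('top0',209.5,170.5),('side0',194.75,241.75))
print('jar',j,at('top0',174.2,174.5,.106),'ball',h,at('top0',209.5,170.5,.0895),np.linalg.norm((j-h)[:2]),np.degrees(np.arctan2(-(j-h)[0],(j-h)[1])))
# overlay
T={k:cv2.imread(f'pics/{k}.png') for k in('top0','side0')};S=6
box={'top0':((310,140,65,60),(150,155,65,40)),'side0':((275,130,65,80),(140,235,65,60))}
def circ(c,rad,Rm=np.eye(3)): a=np.linspace(0,2*np.pi,40); return [c+Rm@[rad*np.cos(t),rad*np.sin(t),0] for t in a]
slot=np.array(rk(r.x,(0,.065,.1715)));Rf=R.from_euler('z',r.x[2]).as_matrix()@R.from_euler('y',62,degrees=True).as_matrix()
org=slot-Rf@[-.062,0,.060]
W=[circ(org,.022,Rf),circ(org+Rf@[0,0,.040],.032,Rf),circ(org+Rf@[0,0,.052],.032,Rf),[org+Rf@q for q in([-.031,-.013,.046],[-.078,-.013,.068],[-.078,.013,.068],[-.031,.013,.046])],
 [rk(r.x,(.075,.065,.187)),rk(r.x,(0,.065,.18)),rk(r.x,(-.012,.065,.188))],circ(np.array([*j[:2],.106]),.029),circ(np.array([*j[:2],.026]),.032),[np.array([*h[:2],.026]),np.array([*h[:2],.1])]]
rows=[]
for i in(0,1):
    ims=[]
    for k in T:
        u,v,w,hh=box[k][i];im=cv2.resize(T[k][v:v+hh,u:u+w],None,fx=S,fy=S,interpolation=cv2.INTER_CUBIC)
        for c in W: cv2.polylines(im,[np.int32([(proj(k,q)-[u-.5,v-.5])*S for q in c])],False,(0,255,0),1)
        ims.append(im[:300])
    H=max(x.shape[0] for x in ims);rows.append(np.hstack([cv2.copyMakeBorder(x,0,H-x.shape[0],0,0,0) for x in ims]))
cv2.imwrite('pics/ov.png',np.vstack(rows)); print(org)
E
python3 m2.py
```

```text
rack [ 0.5317 -0.3297 -0.0616] -3.5294838898251744
[[-0.664  -0.771 ]
 [-0.2217 -0.0679]
 [ 0.7912 -0.5262]
 [ 0.6248 -0.3656]
 [ 0.5419 -0.0658]
 [-1.5209 -0.0986]
 [ 0.6977 -0.3858]]
hookL [np.float64(0.5356954788777872), np.float64(-0.26484540076343177), 0.18]
jar [0.5711 0.2425 0.0985] [0.5683 0.2382 0.106 ] ball [0.5836 0.1261 0.0846] [0.5831 0.1258 0.0895] 0.11698225575300178 6.095302774191158
[ 0.5119 -0.2634  0.0886]
```

View pics/ov.png

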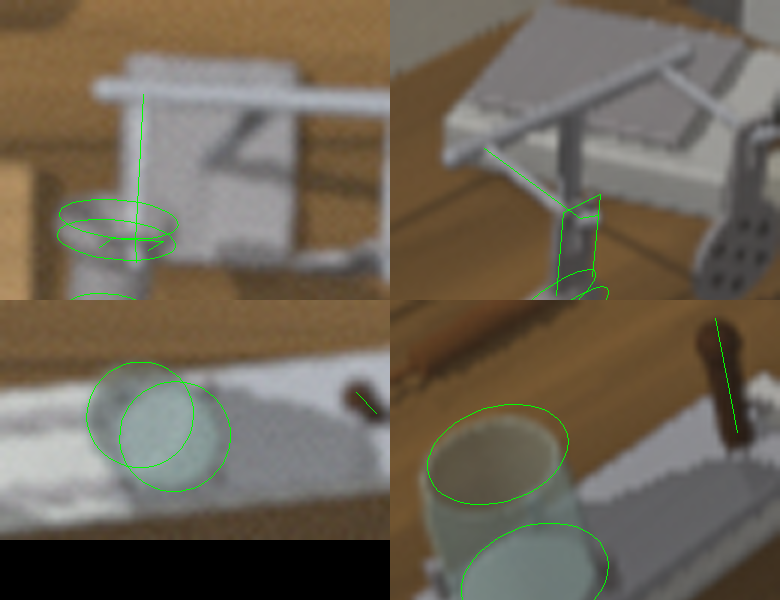

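The overlay agrees to about 2 mm. The left hook is at about (0.534, -0.266), the handle at (0.583, 0.126) and the jar at about (0.5705, 0.2445). Now I'll descend over the tab.

>>> {"fn": "arm_command", "kwargs": {
  "series": "0 0.117 0.0447 0 0; 0 0.117 0.0447 0 0; 0 0.117 0.0447 0 0; 0 0 0 0.12 0; 0 0 0 0.12 0; 0 0 0 0.12 0; 0 0 0 0.12 0; 0 0 0 0.07 0; 0 0 0 0.035 0; 0 0 0 0 0"
}}

```text
clock: 2.6
position: [0.5335, -0.2676, 0.1659]
ee_rot: [1.0, -0.023, -0.0, -0.0]
ft_force: [0.5, 0.1, 0.0]
grip_width: 1.005
grasp_force: 0.0
```

```bash
python3 - <<'E'
from h import *
a=snap('side','side1');b=snap('top','top1')
A=cv2.resize(a['pixels'][125:215,260:360,::-1],None,fx=4,fy=4,interpolation=2);B=cv2.resize(b['pixels'][130:220,290:390,::-1],None,fx=4,fy=4,interpolation=2)
cv2.imwrite('pics/g1.png',np.hstack([A,B]))
E
```

```text
(no output)
```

View pics/g1.png

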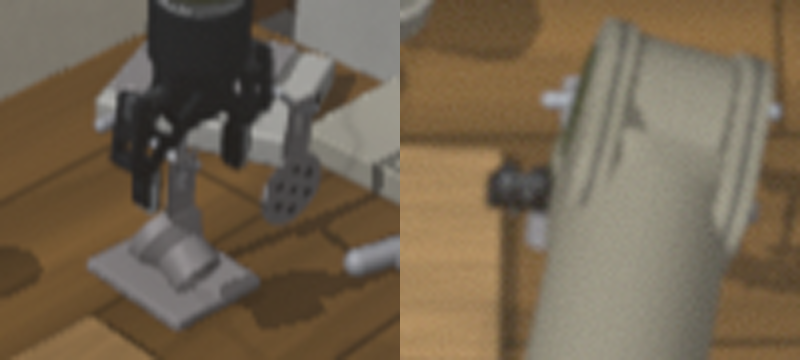

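>>> {"fn": "arm_command", "kwargs": {
  "series": "1 0 0 0 0; 1 0 0 0 0; 1 0 0 0 0; 1 0 0 0 0; 1 0 0 0 0; 1 0 0 0 0; 1 0 0 0 0; 1 0 0 0 0; 1 0 0 0 0; 1 0 0 0 0",
  "newtons": 30
}}

```text
clock: 3.95
position: [0.5349, -0.2645, 0.1669]
ee_rot: [1.0, -0.022, 0.001, -0.002]
ft_force: [0.3, 9.7, 4.0]
grip_width: 0.298
grasp_force: 35.5
```

>>> {"fn": "arm_command", "kwargs": {
  "series": "1 0 -0.011 0 0; 1 0 0 0 0; 1 0 0 -0.01 0; 1 0 0 -0.01 0; 1 0 0 -0.01 0; 1 0 0 0 0; 1 0 0 0 0; 1 0 0 0 0; 1 0 0 0 0; 1 0 0 0 0"
}}

```text
clock: 5.2
position: [0.5339, -0.2633, 0.1783]
ee_rot: [1.0, -0.023, -0.0, 0.0]
ft_force: [0.1, -0.4, -1.1]
grip_width: 0.295
grasp_force: 35.0
```

```bash
python3 - <<'E'
from h import *
a=snap('side','side2')
cv2.imwrite('pics/g2.png',cv2.resize(a['pixels'][125:215,260:360,::-1],None,fx=6,fy=6,interpolation=2))
E
```

```text
(no output)
```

View pics/g2.png

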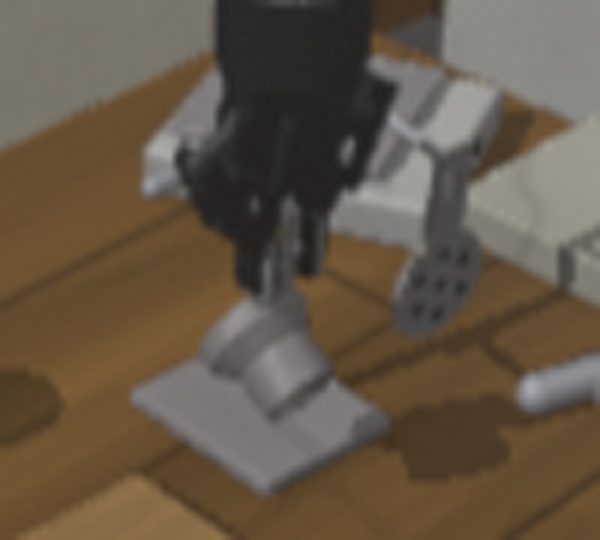

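The grip is confirmed: the wrist now carries about 1 N and there is no side load. Next I'll draw the funnel off the hook and carry it over the board.

>>> {"fn": "arm_command", "kwargs": {
  "series": "1 -0.0375 0 0 0; 1 -0.0375 0 0 0; 1 -0.0375 0 0 0; 1 -0.0375 0 0 0; 1 -0.1 0 0 0; 1 0 0 -0.1 0; 1 0.0967 -0.11 0 0; 1 0.0967 -0.11 0 0; 1 0.0967 -0.11 0 0; 1 0 0 0 0"
}}

```text
clock: 6.5
position: [0.5577, -0.1271, 0.2183]
ee_rot: [1.0, -0.019, 0.001, -0.001]
ft_force: [-0.1, -0.4, -1.6]
grip_width: 0.299
grasp_force: 35.0
```

```bash
python3 - <<'E'
from h import *
a=snap('side','side3')
cv2.imwrite('pics/g3.png',cv2.resize(a['pixels'][110:270,180:360,::-1],None,fx=4,fy=4,interpolation=2)[:600])
E
```

```text
(no output)
```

View pics/g3.png

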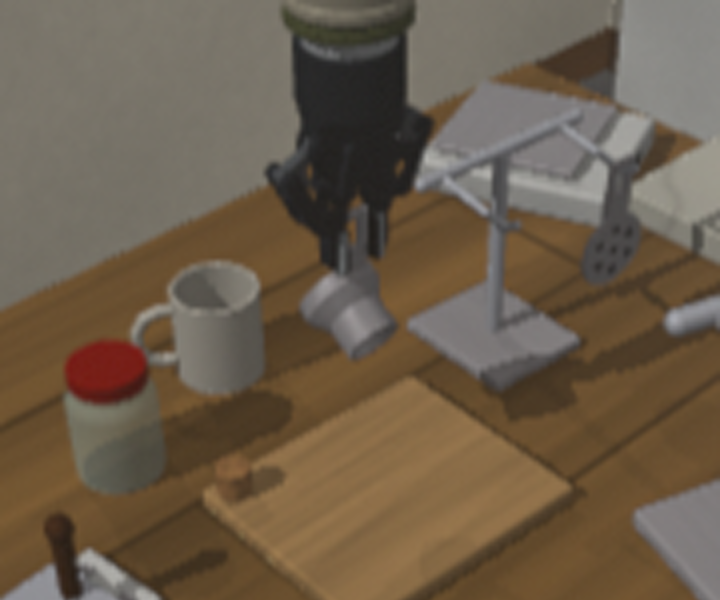

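The funnel is off the hook, held at its hanging tilt above the board. The tool can't tilt, so I'll press the spout edge lightly on the board and drag towards -x, which turns the funnel upright in the pads.

>>> {"fn": "arm_command", "kwargs": {
  "series": "1 0 0 0.0819 0; 1 0 0 0.0819 0; 1 0 0 0.0819 0; 1 0 0 0.01 0; 1 0 0 0.01 0; 1 -0.025 0 0 0; 1 -0.025 0 0 0; 1 -0.025 0 0 0; 1 0 0 0 0; 1 0 0 0 0",
  "newtons": 20
}}

```text
clock: 7.8
position: [0.5262, -0.1311, 0.1138]
ee_rot: [1.0, -0.023, 0.001, 0.001]
ft_force: [-1.8, 0.4, 8.8]
grip_width: 0.294
grasp_force: 36.1
```

```bash
python3 - <<'E'
from h import *
a=snap('side','side4')
cv2.imwrite('pics/g4.png',cv2.resize(a['pixels'][140:270,200:340,::-1],None,fx=4,fy=4,interpolation=2))
E
```

```text
(no output)
```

View pics/g4.png

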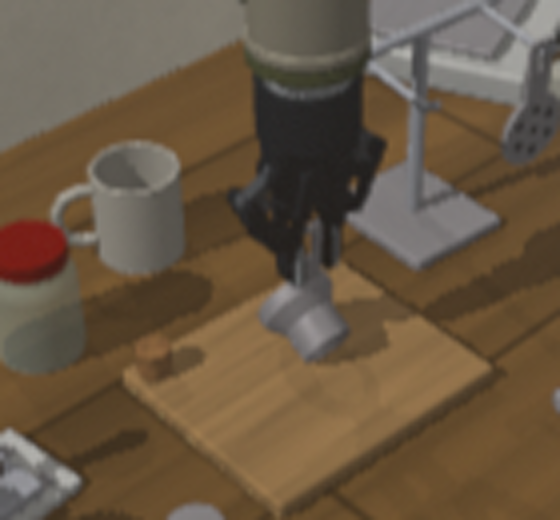

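The funnel still leans about as before, resting on the board under the gripper at (305,320) in this crop. I'll measure the tilt with a silhouette fit before pressing harder.

```bash
cat > fit.py <<'E'
from h import *
from scipy.spatial.transform import Rotation as R
def hull(f,pts,m): cv2.fillConvexPoly(m,cv2.convexHull(np.int32([(proj(f,p)+.5)*16-8 for p in pts])),255,shift=4)
a=np.linspace(0,2*np.pi,24,endpoint=False)
ring=lambda r,z:[[r*np.cos(t),r*np.sin(t),z] for t in a]
parts=[ring(.022,0)+ring(.022,.026),ring(.022,.026)+ring(.032,.04),ring(.032,.04)+ring(.032,.052),[[-.031,s*.013,.046] for s in(1,-1)]+[[-.078,s*.013,.068] for s in(1,-1)]]
def model(f,org,Rm):
    m=np.zeros((420,560),np.uint8)
    for q in parts: hull(f,[org+Rm@np.array(p) for p in q],m)
    return m>0
def grey(f):
    hsv=cv2.cvtColor(cv2.imread(f'pics/{f}.png'),cv2.COLOR_BGR2HSV); return (hsv[...,1]<60)&(hsv[...,2]>75)
def fit(files,P,yaw,phis,dP=np.arange(-.012,.013,.004),local=(-.0575,0,.0579),dz=(0,)):
    """funnel held so that local point is near P; IoU inside a window of the dilated model"""
    best=[];G={f:grey(f) for f in files}
    for ph in phis:
        b=(-1,)
        Rm=R.from_euler('zy',[yaw,ph],degrees=True).as_matrix()
        for dx in dP:
          for dy in dP:
            for z in dz:
              org=P+[dx,dy,z]-Rm@np.array(local);s=0
              for f in files:
                m=model(f,org,Rm);w=cv2.dilate(m.astype(np.uint8),np.ones((9,9)))>0
                s+=(m&G[f]).sum()/(m|(G[f]&w)).sum()
              if s>b[0]: b=(s/len(files),org,dx,dy,z)
        best.append((ph,)+b)
    return best
E
python3 - <<'E'
from fit import *
np.set_printoptions(precision=4,suppress=True)
for f,P in(('side3',[.5577,-.1271,.2183]),('side4',[.5262,-.1311,.1138])):
    r=fit([f],np.array(P),-2.6,range(20,81,6))
    for q in r: print(f,q[0],round(q[1],3),q[2],q[3:])
E
```

```text
side3 20 0.325 [ 0.5799 -0.1337  0.1442] (np.float64(-0.012), np.float64(-0.004), 0)
side3 26 0.403 [ 0.5719 -0.1337  0.1411] (np.float64(-0.012), np.float64(-0.004), 0)
side3 32 0.494 [ 0.5637 -0.1337  0.1388] (np.float64(-0.012), np.float64(-0.004), 0)
side3 38 0.589 [ 0.5553 -0.1297  0.1373] (np.float64(-0.012), np.float64(0.0), 0)
side3 44 0.668 [ 0.5468 -0.1257  0.1367] (np.float64(-0.012), np.float64(0.004), 0)
side3 50 0.697 [ 0.5423 -0.1257  0.1371] (np.float64(-0.008), np.float64(0.004), 0)
side3 56 0.698 [ 0.5418 -0.1297  0.1383] (np.float64(0.0), np.float64(0.0), 0)
side3 62 0.676 [ 0.5375 -0.1297  0.1404] (np.float64(0.004), np.float64(0.0), 0)
side3 68 0.627 [ 0.5375 -0.1297  0.1434] (np.float64(0.012), np.float64(0.0), 0)
side3 74 0.586 [ 0.5299 -0.1257  0.1471] (np.float64(0.012), np.float64(0.004), 0)
side3 80 0.534 [ 0.5227 -0.1217  0.1517] (np.float64(0.012), np.float64(0.008), 0)
side4 20 0.297 [ 0.5484 -0.1337  0.0397] (np.float64(-0.012), np.float64(0.0), 0)
side4 26 0.372 [ 0.5404 -0.1337  0.0366] (np.float64(-0.012), np.float64(0.0), 0)
side4 32 0.456 [ 0.5322 -0.1377  0.0343] (np.float64(-0.012), np.float64(-0.004), 0)
side4 38 0.557 [ 0.5238 -0.1337  0.0328] (np.float64(-0.012), np.float64(0.0), 0)
side4 44 0.678 [ 0.5153 -0.1337  0.0322] (np.float64(-0.012), np.float64(0.0), 0)
side4 50 0.708 [ 0.5108 -0.1297  0.0326] (np.float64(-0.008), np.float64(0.004), 0)
side4 56 0.721 [ 0.5103 -0.1337  0.0338] (np.float64(0.0), np.float64(0.0), 0)
side4 62 0.712 [ 0.506  -0.1337  0.0359] (np.float64(0.004), np.float64(0.0), 0)
side4 68 0.649 [ 0.502  -0.1337  0.0389] (np.float64(0.008), np.float64(0.0), 0)
side4 74 0.597 [ 0.4984 -0.1297  0.0426] (np.float64(0.012), np.float64(0.004), 0)
side4 80 0.547 [ 0.4912 -0.1297  0.0472] (np.float64(0.012), np.float64(0.004), 0)
```

>>> {"fn": "arm_command", "kwargs": {
  "series": "1 -0.02 0 0.004 0; 1 -0.02 0 0.004 0; 1 -0.02 0 0.004 0; 1 -0.02 0 0.002 0; 1 -0.02 0 0 0; 1 -0.01 0 0 0; 1 0 0 0 0; 1 0 0 0 0; 1 0 0 0 0; 1 0 0 0 0",
  "newtons": 20
}}

```text
clock: 9.1
position: [0.4829, -0.1291, 0.1079]
ee_rot: [1.0, -0.023, 0.001, 0.001]
ft_force: [0.8, 0.2, 10.8]
grip_width: 0.297
grasp_force: 35.8
```

```bash
cat > phi.py <<'E'
import sys
from fit import *
np.set_printoptions(precision=4,suppress=True)
f=sys.argv[1];o=manip.get_obs();snap('side',f)
r=sorted(fit([f],o['position'],-2.6,range(0,81,8)),key=lambda q:-q[1])[:3]
for q in r: print(q[0],round(q[1],3),q[2],q[3:])
E
python3 phi.py side5
```

```text
40 0.655 [ 0.4977 -0.1357  0.0267] (np.float64(0.008), np.float64(-0.004), 0)
32 0.606 [ 0.497  -0.1317  0.0284] (np.float64(-0.004), np.float64(0.0), 0)
48 0.574 [ 0.4904 -0.1317  0.0265] (np.float64(0.012), np.float64(0.0), 0)
```

The tilt is now about 38°. I'll continue the arc towards upright.

>>> {"fn": "arm_command", "kwargs": {
  "series": "1 -0.016 0 0.005 0; 1 -0.016 0 0.006 0; 1 -0.015 0 0.008 0; 1 -0.015 0 0.009 0; 1 -0.012 0 0.009 0; 1 -0.012 0 0.01 0; 1 -0.012 0 0.01 0; 1 -0.011 0 0.01 0; 1 0 0 0 0; 1 0 0 0 0",
  "newtons": 20
}}

```text
clock: 10.4
position: [0.4383, -0.1269, 0.0797]
ee_rot: [1.0, -0.023, -0.0, 0.0]
ft_force: [-0.9, -0.1, 4.9]
grip_width: 0.298
grasp_force: 35.6
```

```bash
python3 phi.py side6
```

```text
8 0.413 [ 0.4951 -0.1375  0.0144] (np.float64(0.008), np.float64(-0.008), 0)
16 0.388 [ 0.4856 -0.1335  0.0082] (np.float64(0.008), np.float64(-0.004), 0)
0 0.364 [ 0.4918 -0.1295  0.0218] (np.float64(-0.004), np.float64(0.0), 0)
```

>>> {"fn": "arm_command", "kwargs": {
  "series": "1 -0.005 0 0.005 0; 1 -0.005 0 0.005 0; 1 0 0 0 0; 0 0 0 0 0; 0 0 0 0 0; 0 0 0 0 0; 0 0 0 0 0; 0 0 0 0 0; 0 0 0 -0.05 0; 0 0 0 -0.1 0",
  "newtons": 20
}}

```text
clock: 11.7
position: [0.4335, -0.1263, 0.1352]
ee_rot: [1.0, -0.023, -0.001, -0.001]
ft_force: [0.0, -0.8, 0.1]
grip_width: 0.998
grasp_force: 0.0
```

>>> {"fn": "arm_command", "kwargs": {
  "series": "0 0 0 -0.12 0; 0 0 0 -0.12 0; 0 -0.1 0.1 -0.1 0; 0 0 0.14 0 0; 0 0 0.14 0 0; 0 0 0 0 0; 0 0 0 0 0; 0 0 0 0 0; 0 0 0 0 0; 0 0 0 0 0"
}}

```text
clock: 12.95
position: [0.3918, -0.2724, 0.2679]
ee_rot: [1.0, -0.023, 0.0, 0.0]
ft_force: [0.6, 0.1, 0.3]
grip_width: 1.001
grasp_force: 0.0
```

```bash
python3 - <<'E'
from fit import *
a=snap('side','side7');b=snap('top','top7')
A=cv2.resize(a['pixels'][150:270,215:335,::-1],None,fx=3,fy=3,interpolation=2);B=cv2.resize(b['pixels'][140:260,235:355,::-1],None,fx=3,fy=3,interpolation=2)
A2=cv2.resize(a['pixels'][235:300,130:230,::-1],None,fx=4,fy=4,interpolation=2);B2=cv2.resize(b['pixels'][150:210,150:250,::-1],None,fx=4,fy=4,interpolation=2)[:260]
t=np.hstack([A,B]);u=np.hstack([A2,np.vstack([B2,np.zeros((260-B2.shape[0],400,3),np.uint8)])])[:, :800]
t=cv2.copyMakeBorder(t,0,0,0,800-t.shape[1],0); cv2.imwrite('pics/g7.png',np.vstack([t,u[:240]]))
# grid fit standing pose
np.set_printoptions(precision=4,suppress=True)
G={f:grey(f) for f in('side7','top7')};res=[]
for yaw in range(-20,21,5):
  Rm=R.from_euler('z',yaw,degrees=True).as_matrix()
  for x in np.arange(.45,.53,.004):
    for y in np.arange(-.16,-.10,.004):
      s=0
      for f in G:
        m=model(f,np.array([x,y,.018]),Rm);w=cv2.dilate(m.astype(np.uint8),np.ones((9,9)))>0
        s+=(m&G[f]).sum()/(m|(G[f]&w)).sum()/2
      res.append((s,x,y,yaw))
for q in sorted(res)[::-1][:5]: print(np.array(q))
E
```

```text
Still running in the background as job /tmp/bash_jobs.1000/6c1426c74091 (pid 880). You'll get a notice when it ends.
```

View pics/g7.png

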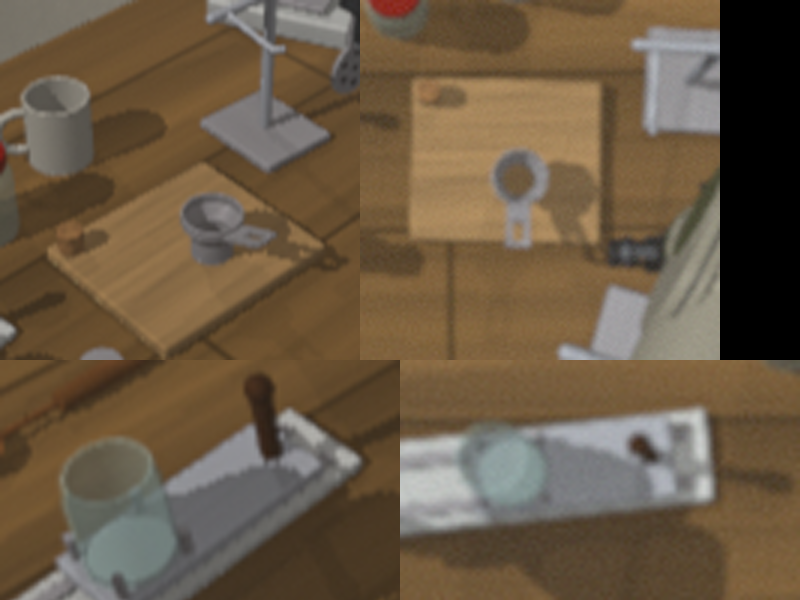

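The funnel stands upright on the board: its rim is centred at top pixel (288.0,198.9) and side pixel (285.5,221.3), with the tab pointing to -x. The jar rim is at top (173.7,173.7) and side (156.4,262.9).

```bash
pkill -f 'python3 -'; python3 - <<'E'
from h import *
np.set_printoptions(precision=4,suppress=True)
print('fun tri',tri(('top7',288,198.9),('side7',285.5,221.3)),at('top7',288,198.9,.07),at('side7',285.5,221.3,.07))
print('jar tri',tri(('top7',173.7,173.7),('side7',156.4,262.9)),at('top7',173.7,173.7,.106),at('side7',156.4,262.9,.106),'base',at('top7',177.6,176.4,.03),at('top7',177.6,176.4,.045))
# ball: dark blob centroid
for f,box in(('top7',(160,180,200,220)),('side7',(232,250,186,204))):
    im=cv2.imread(f'pics/{f}.png').astype(int).max(2);v0,v1,u0,u1=box;w=np.clip(95-im[v0:v1,u0:u1],0,None);yy,xx=np.mgrid[v0:v1,u0:u1]
    print(f,(w*xx).sum()/w.sum(),(w*yy).sum()/w.sum(), 'min',im[v0:v1,u0:u1].min(), (w>0).sum())
# track edges: bright white right end, top picture: end-face midline
print('track end corners',[at('top7',150+a/4-.4,150+b/4-.4,.02)[:2] for a,b in((306,47),(312,140))])
print('handle ball',tri(('top7',209.3,170.6),('side7',194.5,241.5)))
E
```

```text
fun tri [ 0.4892 -0.133   0.0635] [ 0.4882 -0.1332  0.07  ] [ 0.4844 -0.1274  0.07  ]
jar tri [0.574  0.2444 0.0945] [0.5709 0.2399 0.106 ] [0.5644 0.2495 0.106 ] base [0.5736 0.2453 0.03  ] [0.5713 0.2417 0.045 ]
top7 210.73534635879219 172.04440497335702 min 55 29
side7 195.01751117734725 244.0823397913562 min 42 82
track end corners [array([0.6264, 0.079 ]), array([0.5447, 0.0739])]
handle ball [0.5831 0.1267 0.0862]
```

>>> {"fn": "arm_command", "kwargs": {
  "series": "0 0.0746 -0.1222 0 0; 0 0.0746 -0.1222 0 0; 0 0.0746 -0.1222 0 0; 0 0 0 0.1 0; 0 0 0 0.1 0; 0 0 0 0.1 0; 0 0 0 0.1 0; 0 0 0 0.07 0; 0 0 0 0.04 0; 0 0 0 0 0",
  "newtons": 20
}}

```text
clock: 14.3
position: [0.4875, -0.1303, 0.0632]
ee_rot: [1.0, -0.023, -0.001, -0.0]
ft_force: [-0.5, 0.6, 0.3]
grip_width: 1.0
grasp_force: 0.0
```

>>> {"fn": "arm_command", "kwargs": {
  "series": "1 0 0 0 0; 1 0 0 0 0; 1 0 0 0 0; 1 0 0 0 0; 1 0 0 0 0; 1 0 0 0 0; 1 0 0 0 0; 1 0 0 0 0; 1 0 0 0 0; 1 0 0 0 0"
}}

```text
clock: 15.55
position: [0.4888, -0.1307, 0.0653]
ee_rot: [1.0, -0.023, 0.001, 0.0]
ft_force: [-1.4, -0.3, 5.1]
grip_width: 0.75
grasp_force: 20.9
```

>>> {"fn": "arm_command", "kwargs": {
  "series": "1 0 0 -0.13 0; 1 0 0 -0.13 0; 1 0 0 -0.13 0; 1 0.0228 -0.1354 0 0; 1 0.0228 -0.1354 0 0; 1 0.0228 -0.1354 0 0; 1 0.0228 -0.1354 0 0; 1 0.0228 -0.1354 0 0; 1 0.0228 -0.1354 0 0; 1 0.0228 -0.1354 0 0",
  "newtons": 25
}}

```text
clock: 16.8
position: [0.5697, 0.2467, 0.2208]
ee_rot: [1.0, -0.024, 0.001, -0.0]
ft_force: [1.4, -1.1, 0.0]
grip_width: 0.747
grasp_force: 28.3
```

```bash
cat > seg.py <<'E'
from fit import *
import sys
# ascii map of brightness/saturation of the side view near jar & spout
a=snap('side','side8')
im=cv2.cvtColor(a['pixels'],cv2.COLOR_RGB2HSV)
o=manip.get_obs();p=o['position'];print(p)
for z in(0,.026): print('spout ring px',[np.round(proj('side8',p+[dx,dy,-.046+z]),1) for dx,dy in((-.022,0),(.022,0),(0,-.022),(0,.022))])
for v in range(200,270,2): print(v,' '.join('%3d'%x for x in im[v,136:180:2,2]))
E
python3 seg.py
```

```text
[0.56806861 0.25511825 0.22049027]
spout ring px [array([152.2, 248.4]), array([143.1, 239.1]), array([155.8, 239.4]), array([139.2, 248.2])]
spout ring px [array([149.8, 240.5]), array([140.6, 231.3]), array([153.5, 231.5]), array([136.6, 240.3])]
200  31  32  32  32  32  32  33  32  32 103 120 120 100  33  34  35  35 104 111 111 113 114
202  32  31  32  31  31  32  32  31  32  81 118 111 102  33  32  34  33  87 114 113 111 110
204  34  33  31  32  32  33  30  31  33  33  66 111  85  35  34  35  35  80 111 110 112 114
206  31  31  31  32  33  32  33  35  31  33  33  46  35  35  36  33  33  68 113 115 114 113
208  33  31  32  32  33  32  36  94  71  31  32  31  34  35  34  34  43 101 115 113 112 113
210  29  31  31  34  44  66  95 111 108  86  33  34  33  33  42  99 107 114 112 114 117 120
212  32  29  40  71 107 110 109 110 112 109  46  33  34  34  86 114 111 113 118 121 120 120
214  43  88 103  94  80 105 113 112 112 110  40  36  49  35  96 113 117 120 120 122 120 120
216 101 110 107 110  99  81 104 112 113 114  65  33  72  47  73 121 121 120 121 121 120 114
218 107 110 112 113 117
[... 1668 characters left out ...]
 126 129 131 130 131 125 122 118 114 116 118 116 113 112
256  81 114 114 117 119 121 126 131 126 118 108 110 115 124 127 122 118 116 113 111 111 110
258  79 116 118 121 124 127 130 111 100 101 103 107 109 113 118 131 112 111 111 110 109 108
260  92 121 124 127 127 131 107  99 100 102 104 107 110 115 116 121 112 110 109 108 106 118
262 121 125 128 124 122 123  99 101 103 103 103 107 109 111 115 120 110 105 107 105 135 158
264 127 125 121 119 125 108  99 102 103 101 102 104 107 110 113 131 114  95 111 143 159 158
266 122 119 120 121 124 114 100 101 100  98  98 101 104 110 124 116 115 109 157 160 159 154
268 120 120 120 120 123 129 101  97  98  97  98 100 108 123 115 115 127 126 137 136 132 110
```

>>> {"fn": "arm_command", "kwargs": {
  "series": "1 0 0 0 0; 1 0 0 0 0; 1 0 0 0 0; 1 0 0 0 0; 1 0 0 0 0; 1 0 0 0 0; 1 0 0 0 0; 1 0 0 0 0; 1 0 0 0 0; 1 0 0 0 0"
}}

```text
clock: 18.1
position: [0.5691, 0.2453, 0.2197]
ee_rot: [1.0, -0.023, -0.0, 0.0]
ft_force: [-0.1, 0.4, -0.6]
grip_width: 0.746
grasp_force: 28.4
```

```bash
python3 - <<'E'
from h import *
np.set_printoptions(precision=1,suppress=True)
a=np.linspace(0,6.283,60)
def ext(f,c,r): 
    q=np.array([proj(f,[c[0]+r*np.cos(t),c[1]+r*np.sin(t),c[2]]) for t in a]); return np.r_[q.min(0),q.max(0)]
for c in((.570,.245),(.568,.248),(.573,.242)):
    print(c,'side',ext('side7',(*c,.106),.029),'top',ext('top7',(*c,.106),.029),'top body',ext('top7',(*c,.04),.032))
v=lambda f:cv2.imread(f'pics/{f}.png').astype(int)
t=v('top7')
for r in range(160,192,2): print(r,' '.join('%3d'%x for x in t[r,158:194,2]-t[r,158:194,0]+100))
E
```

```text
(0.57, 0.245) side [145.1 252.6 168.6 269.4] top [163.2 165.2 181.  182.8] top body [167.6 167.7 186.3 186.3]
(0.568, 0.248) side [144.4 253.6 167.9 270.5] top [162.3 165.8 180.1 183.4] top body [166.8 168.3 185.4 186.9]
(0.573, 0.242) side [145.6 251.4 169.  268.1] top [164.1 164.3 181.9 181.9] top body [168.5 166.9 187.2 185.4]
160 158 155 155 155 152 152 155 155 154 155 154 152 157 155 150 155 156 156 157 152 155 155 154 155 156 152 155 153 152 158 155 156 158 156 153 158
162 159 154 156 158 156 154 160 159 158 157 156 156 157 157 157 159 156 157 156 154 159 159 158 159 157 156 155 159 156 159 156 158 157 156 160 158
164 149 153 149 148 152 149 153 150 147 147 151 148 145 146 146 145 145 148 149 149 152 151 153 151 151 150 151 150 150 147 148 146 147 143 144 142
166 146 143 145 146 145 149 144 145 141 132 123 118 116 112 117 113 112 111 114 119 122 122 121 119 117 119 117 117 113 107 105 102 100  97  97  97
168 137 136 132 128 126 124 123 120 115 114 105 104 100  97  99  98  99  96  93  90  92  93  94  93  96 101  95  96  92  93  89  95  91  90  90  91
170 107 106 105 101 100 100 
[... 899 characters left out ...]
  95  90  90  86  84  84  81  82  81  84  84  83  84  83  86  84  84  89  90  93  92  95  94  94  95  94  92
184  99 100 101  99  99 100 100  99 101  97  96  94  92  86  89  86  85  82  85  84  83  84  84  88  86  92  95  99  99  99  94  93  93  96  93  95
186  97 100  98  99 101  98  98  98 100  97  95  97  94  96  95  92  93  91  93  88  93  88  88  91  92  93  98  96  98  94  95  95  97  99  93  96
188 102  98  97  98 100 100  98  97  99  97  98  95  93  93  95  96  98  96  98  96 100 100  97 101 101 102 101 102 101 100 102 102 104 105 108 110
190  99 101 102  97  99  99 101  98 102 103 101 100  99 101 103 107 110 110 107 111 108 109 112 113 116 118 118 120 118 122 124 124 124 128 128 133
```

>>> {"fn": "arm_command", "kwargs": {
  "series": "1 0.0023 -0.0043 0.05 0; 1 0 0 0.05 0; 1 0 0 0.04 0; 1 0 0 0 0; 1 0 0 0 0; 1 0 0 0.014 0; 1 0 0 0.014 0; 1 0 0 0.014 0; 1 0 0 0 0; 1 0 0 0 0"
}}

```text
clock: 19.35
position: [0.5702, 0.247, 0.147]
ee_rot: [1.0, -0.023, 0.0, -0.0]
ft_force: [-1.0, -0.8, -1.1]
grip_width: 0.744
grasp_force: 28.4
```

The spout has entered the mouth with no contact force.

>>> {"fn": "arm_command", "kwargs": {
  "series": "1 0 0 0.012 0; 1 0 0 0.012 0; 1 0 0 0.012 0; 1 0 0 0.012 0; 1 0 0 0.008 0; 1 0 0 0.004 0; 1 0 0 0 0; 1 0 0 0 0; 1 0 0 0 0; 1 0 0 0 0"
}}

```text
clock: 20.6
position: [0.5698, 0.2478, 0.1235]
ee_rot: [1.0, -0.023, 0.0, -0.0]
ft_force: [-4.1, 1.5, 5.6]
grip_width: 0.748
grasp_force: 28.8
```

>>> {"fn": "arm_command", "kwargs": {
  "series": "1 -0.004 -0.001 0 0; 1 0 0 0.004 0; 1 0 0 0 0; 1 0 0 0 0; 1 0 0 0 0; 1 0 0 0 0; 1 0 0 0 0; 1 0 0 0 0; 1 0 0 0 0; 1 0 0 0 0"
}}

```text
clock: 21.85
position: [0.569, 0.2481, 0.1223]
ee_rot: [1.0, -0.023, 0.001, -0.0]
ft_force: [-1.2, 1.8, 8.5]
grip_width: 0.747
grasp_force: 28.9
```

>>> {"fn": "arm_command", "kwargs": {
  "series": "0 0 0 0 0; 0 0 0 0 0; 0 0 0 0 0; 0 0 0 0 0; 0 0 0 0 0; 0 0 0 -0.05 0; 0 0 0 -0.1 0; 0 0 0 -0.12 0; 0 0 0 0 0; 0 0 0 0 0"
}}

```text
clock: 23.1
position: [0.5686, 0.2474, 0.23]
ee_rot: [1.0, -0.023, 0.0, -0.0]
ft_force: [-0.7, -0.1, -0.6]
grip_width: 1.002
grasp_force: 0.0
```

```bash
python3 - <<'E'
from fit import *
np.set_printoptions(precision=4,suppress=True)
o=manip.get_obs();print(o['position'],o['ft_force'])
f='side9';snap('side',f);snap('top','top9')
G=grey(f);res=[]
for yaw in (-10,-3,4):
 for tx in(-10,-5,0,5,10):
  for ty in(-10,-5,0,5,10):
   Rm=R.from_euler('zyx',[yaw,tx,ty],degrees=True).as_matrix()
   for dx in(-.006,-.003,0,.003):
    for dz in(-.004,0,.004):
      m=model(f,np.array([.569+dx,.248-dx,.074+dz]),Rm);w=cv2.dilate(m.astype(np.uint8),np.ones((7,7)))>0
      m[255:]=0;w[255:]=0
      res.append(((m&G).sum()/(m|(G&w)).sum(),yaw,tx,ty,dx,dz))
for q in sorted(res)[::-1][:6]: print(np.array(q))
E
```

```text
[0.5686 0.2474 0.23  ] [-0.6948 -0.1276 -0.6169]
[  0.9627 -10.      -5.      -5.       0.003   -0.004 ]
[ 0.9552  4.     -5.     -5.      0.003  -0.004 ]
[ 0.9478 -3.      0.      0.      0.     -0.004 ]
[  0.9407   4.     -10.       0.      -0.003    0.004 ]
[  0.9407 -10.     -10.       0.      -0.003    0.004 ]
[  0.9366   4.     -10.      -5.       0.003    0.    ]
```

The funnel is seated: the silhouette matches an upright pose at 95%. Now I'll go behind the handle with the fingers shut.

>>> {"fn": "arm_command", "kwargs": {
  "series": "0 0 0 0 0; 1 0.0135 0.1104 0 0; 1 0.0135 0.1104 0 0; 1 0.0135 0.1104 0 0; 1 0.0135 0.1104 0 0; 1 0 0 0 0; 1 0 0 0.096 0; 1 0 0 0.096 0; 1 0 0 0.096 0; 1 0 0 0.096 0"
}}

```text
clock: 24.45
position: [0.5816, 0.0709, 0.0742]
ee_rot: [1.0, -0.023, -0.0, -0.0]
ft_force: [0.6, -0.4, 1.0]
grip_width: 0.001
grasp_force: 0.0
```

>>> {"fn": "arm_command", "kwargs": {
  "series": "1 0 0 0 0; 1 0 0 0 0; 1 0 -0.02 0 0; 1 0 -0.02 0 0; 1 0 -0.02 0 0; 1 -0.002 -0.02 0 0; 1 -0.002 -0.02 0 0; 1 -0.002 -0.02 0 0; 1 -0.002 -0.02 0 0; 1 0 0 0 0"
}}

```text
clock: 25.7
position: [0.5811, 0.1275, 0.0759]
ee_rot: [1.0, -0.022, -0.0, -0.0]
ft_force: [0.6, 0.6, 0.3]
grip_width: 0.004
grasp_force: 0.2
```

```bash
cat > car.py <<'E'
import sys
from fit import *
np.set_printoptions(precision=4,suppress=True)
f=sys.argv[1];snap('side',f);G=grey(f);res=[]
Rm=R.from_euler('z',-3,degrees=True).as_matrix()
for s in np.arange(0,.16,.003):
  for n in(-.003,0,.003):
    org=np.array([.569-.1045*s+n,.248+.9945*s,.072]);m=model(f,org,Rm);w=cv2.dilate(m.astype(np.uint8),np.ones((7,7)))>0
    v=int(proj(f,org+[0,0,.034])[1]);m[v:]=0;w[v:]=0
    res.append(((m&G).sum()/(m|(G&w)).sum(),s,n))
for q in sorted(res)[::-1][:4]: print(np.array(q))
o=manip.get_obs();print(o['position'],o['ft_force'])
E
python3 car.py side10
```

```text
[0.877 0.027 0.   ]
[0.8554 0.024  0.    ]
[0.8448 0.027  0.003 ]
[ 0.8138  0.027  -0.003 ]
[0.5813 0.1268 0.0757] [-0.045  -1.1309  0.0146]
```

The carriage has moved about 26 mm and the funnel is still seated. I'll keep pushing along the track.

>>> {"fn": "arm_command", "kwargs": {
  "series": "1 -0.003 -0.02 0 0; 1 -0.0037 -0.0247 0 0; 1 -0.0037 -0.0247 0 0; 1 -0.0037 -0.0247 0 0; 1 -0.0037 -0.0247 0 0; 1 -0.0037 -0.0247 0 0; 1 -0.0037 -0.0247 0 0; 1 -0.0037 -0.0247 0 0; 1 -0.003 -0.02 0 0; 1 -0.002 -0.01 0 0"
}}

```text
clock: 27.0
position: [0.5719, 0.2166, 0.0758]
ee_rot: [1.0, -0.023, 0.0, -0.0]
ft_force: [1.6, -1.7, 1.9]
grip_width: 0.001
grasp_force: 1.3
```

>>> {"fn": "arm_command", "kwargs": {
  "series": "1 -0.0019 -0.0125 0 0; 1 -0.0019 -0.0125 0 0; 1 -0.0019 -0.0125 0 0; 1 -0.0019 -0.0125 0 0; 1 -0.0019 -0.0125 0 0; 1 0 0 0 0; 1 0 0 0 0; 1 0 0 0 0; 1 0 0 0 0; 1 0 0 0 0"
}}

```text
clock: 28.25
position: [0.5696, 0.2386, 0.0757]
ee_rot: [1.0, -0.024, -0.0, 0.002]
ft_force: [-2.3, -9.7, 7.7]
grip_width: 0.002
grasp_force: 5.9
```

```bash
python3 car.py side11
```

```text
[0.6278 0.138  0.003 ]
[0.6205 0.138  0.    ]
[ 0.6157  0.138  -0.003 ]
[0.6075 0.135  0.003 ]
[0.5697 0.2386 0.0757] [ -1.1457 -11.2366   7.2675]
```

>>> {"fn": "arm_command", "kwargs": {
  "series": "1 -0.001 -0.006 0 0; 1 0 -0.004 0 0; 1 0 0 0 0; 1 0 0 0 0; 1 0 0 0 0; 1 0 0 0 0; 1 0 0 0 0; 1 0 0 0 0; 1 0 0 0 0; 1 0 0 0 0"
}}

```text
clock: 29.55
position: [0.5697, 0.2389, 0.0756]
ee_rot: [1.0, -0.025, -0.001, 0.004]
ft_force: [-6.3, -24.1, 15.5]
grip_width: -0.0
grasp_force: 12.7
```

The tool didn't advance while the force rose to 24 N, so the carriage is at its stop. I'll back off gently and retreat.

>>> {"fn": "arm_command", "kwargs": {
  "series": "1 0 0.01 0 0; 1 0.003 0.02 0 0; 1 0.007 0.05 0 0; 1 0.01 0.08 0 0; 1 0 0 -0.1 0; 1 0 0 -0.12 0; 1 0 0 -0.12 0; 1 0 0 0 0; 1 0 0 0 0; 1 0 0 0 0"
}}

```text
clock: 30.8
position: [0.5735, 0.18, 0.2101]
ee_rot: [1.0, -0.023, -0.001, 0.0]
ft_force: [0.3, -0.2, -0.1]
grip_width: -0.002
grasp_force: 0.0
```

```bash
python3 - <<'E'
from fit import *
np.set_printoptions(precision=4,suppress=True)
f='side12';snap('side',f);G=grey(f);res=[]
for tx in(-12,-6,0,6,12):
 for ty in(-12,-6,0,6,12):
  Rm=R.from_euler('zyx',[-3,tx,ty],degrees=True).as_matrix()
  for s in np.arange(.126,.15,.003):
   for z in(.068,.072,.076,.08):
    org=np.array([.569-.1045*s,.248+.9945*s,z]);m=model(f,org,Rm);w=cv2.dilate(m.astype(np.uint8),np.ones((5,5)))>0
    v=int(proj(f,org+[0,0,.034])[1]);m[v:]=0;w[v:]=0
    res.append(((m&G).sum()/(m|(G&w)).sum(),tx,ty,s,z))
for q in sorted(res)[::-1][:6]: print(np.array(q))
print(manip.get_obs()['position'])
E
```

```text
[ 0.7062 -6.     -6.      0.135   0.076 ]
[0.7004 0.     0.     0.141  0.08  ]
[ 0.6985 -6.      0.      0.138   0.076 ]
[  0.6984   6.     -12.       0.129    0.068 ]
[  0.6979   6.     -12.       0.129    0.072 ]
[  0.6968 -12.       0.       0.141    0.08  ]
[0.5736 0.1801 0.2102]
```

```bash
python3 -c "
from workcell import manip
print(manip.hand_in())"
```

```text
the job is handed in; nothing more can be done
None
```

I handed the job in at about 31 s: the funnel was set down on the board and released, then seated in the jar, and the carriage was pushed against its stop. The silhouette check after seating showed the funnel upright. The last check, at the stop, was less clear because grey filler parts surrounded the funnel, and `hand_in` returned no verdict.

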